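# Angle a profile bar past the post into its bay

### The arm

A 6-joint arm with a two-finger parallel gripper is mounted at the origin on a cart in front of the work surface, level with it; the furniture and walls round the work are solid. World frame = base frame: x ahead of the robot, y to its left, z up, the work surface at z = 0. Lengths are in mm, angles in rad, forces in N, time in s.
With the tool pointing down it reaches from about 350 to 975 mm from the base axis. Payload 7.1 kg.
Tool frame: the origin (TCP) lies midway between the tips of the shut fingers; the grasp point (between the pads) lies ctrl.grip_point_offset behind it (ctrl.grip_point_offset is the distance from the TCP to the grasp point, in mm); z points along the fingers, y is the line along which they close (so a half turn about z gives the same grasp; the last joint's range is limited). The gripper opens to 88 mm and grips with 3 to 60 N. Pads are 20 mm wide; open, the fingers measure 115 mm over their backs; the gripper's body (75 mm by 178 mm) begins 61 mm behind the grasp point.
Start: joints at [1.17, 0.423, 1.63, -0, 1.089, -0.019], TCP at [232.837, 579.993, 222.675] pointing down, gripper open.
Joint ranges: [-3, 3], [-0.9, 2.11], [0.09, 2.58], [-1.31, 4.45], [0.11, 2.69], [-2.54, 2.54]. Speed limits (rad/s): [2.39, 2.39, 3.01, 3.14, 3.14, 3.14].

### API

Orientations are given as a rotation vector (axis times angle).
In Python, from workcell import ctrl, get_image, close_job, finder gives the robot as it stands.
- The arm moves only by the tool servo_tool, never from a script. Its argument "deltas" is a list of rows, each a list of 2 entries, a list of its own where there are three numbers: the shift along the tool's x, y, z in mm, then the turn, a rotation vector about the tool's x, y, z in rad. A call has 1 to 5 rows; each row is the pose to reach, as a shift and turn from the pose commanded when the call began, along the tool's axes at that moment; what a row does not reach only later rows make up. A row lasts 1/12 s, in which the tool goes at most 41.7 mm and 7.16 degrees, less where a joint would pass 70% of its speed; a pose out of reach is approached as far as the arm can. A call with a gripper value outside its range is refused whole. "grip" is the closure, from -1 (fully open) to 1 (shut), so that 0 is half open, set as the call begins (left out, the last holds). The fingers move at their own pace and stop on an object; the grip force is fixed at half the most. Time passes only in rows, so rows that repeat a pose let the fingers close. It gives the time, the measured TCP pose, the force, the opening and the grip force at its end, in the units of the state.
- ctrl.get_obs(): the state, without advancing time (a new reading comes with each control period).
- get_image(name): name is "side" or "top"; returns a dict with "frame" (420x560x3 uint8, blue, green, red), "depth" (420x560 float32, mm along the optical axis (not along the pixel's ray), 0 where there is no reading), "K" (3x3 intrinsics, pixels), "pose" (4x4, takes a point from camera to world coordinates). Camera axes: x right, y down, z forward; pixel columns grow to the right and rows downward; lengths in mm; the calibration is good to about 2 mm. A picture is of the moment at which its call begins.
- close_job(): hands the job in; it is judged then, once.
Trained networks look in a picture, given as the dict that the camera call returned (one of the last four; its "shot" number tells which), for a name from the list of things; names that differ only in an ending like _2 or _b are one class to them, and where a whole thing is asked for, a point or a joint stands for the part that bears it (a point fixed in the world has none). Each returns a list of dicts, best first, with "score" (0 to 1); they miss things now and then, are a little off and sometimes report something else, mostly with a low value. They report only what shows in the picture. A call takes as long as a camera call. They do not tell look-alikes from the thing itself.
- finder.search_frame(query, picture): "rect" ([centre column, centre row, width, height] as shares, 0 to 1, of the picture: columns of its width, rows of its height, round what is visible of it).
- finder.silhouettes(query, picture): "mask" (420x560 bool, what is visible of it) and "rect" ([centre column, centre row, width, height] as shares, 0 to 1, of the picture: columns of its width, rows of its height, round what is visible of it).
The state is a dict: "t": time; "qpos": joint angles; "qvel": joint speeds; "joint_torque": joint torques, N m; "ee_pos": TCP position; "orientation": TCP orientation; "ft_force": force on the tool from outside, world axes, zero at the start; "moment": the same for the moment, N m; "width": finger opening in mm; "grasp_force": force on a finger pad.
Only numpy, scipy, OpenCV 4.12 (cv2) and the standard library are available. Lean on these libraries where they do the work, as an engineer would, in place of code of your own. Each camera call takes 0.05 s, during which the arm holds its last target. There are 200 camera calls.

### The job

Push the loose aluminium profile bar past the upright post and into the three-sided bay behind it, until it lies flat against the bay's back rail along its whole length. The gap beside the post is shorter than the bar, so put one end in first and then swing the other end in past the post. Only push the bar along the counter, never lift it, and leave the things standing around where they are.

Things in the scene. Friction and masses are not known exactly. Their poses are not given: they have to be found in the camera images.
- bar: Loose straight length of bare aluminium T-slot profile, square section 20 x 20 mm, 220 mm long, about 0.1 to 0.18 kg, lying flat on the counter in front of the bay. Its solid outline is a plain box. Origin: centre of its underside; its y axis runs along its length, z up. It slides with ordinary friction.
- bar_end_a (a point): Centre of the bar's end face at its +y end, 110 mm from the bar's middle, 10 mm above its underside.
- bar_end_b (a point): Centre of the bar's end face at its -y end, 110 mm from the bar's middle, 10 mm above its underside.
- bay: Fixed bay of three grey rails, 28 mm high, 14 mm thick, screwed to the counter (no floor), open towards the robot. Origin: at counter height, midway along the back rail's inner face (the plane x = 0). x points from the mouth into the bay and through the back rail, y left along it. Side rails: inner faces at y = +125 and -125 mm, from x = 0 to -135 mm; inside 250 mm wide, 135 mm deep.
- post: Fixed upright round steel post, 14 mm in diameter, 60 mm high, in the bay's mouth. Origin: centre of its foot. In the bay's frame it stands at x = -135 mm and y = +82 mm (left) or -82 mm (right), leaving a 200 mm way in between itself and the opposite side rail. The flush dark disc, 18 mm across, at the spare place on the other side obstructs nothing.
- encoder: Bystander: small black round encoder, 39 x 49 x 47 mm, loose, standing beside the bay. Origin: centre of its underside. Leave it alone.
- tin: Bystander: flat round metal tin, 51 mm across and 24 mm high, loose, standing beside the bay. Origin: centre of its underside. Leave it alone.
- heatsink: Bystander: finned aluminium heatsink, 45 x 60 x 24 mm, loose, lying beside the bay. Origin: centre of its underside. Leave it alone.
Not all that is in view belongs to the job. Of the things like the bar, leave any that is yellow; of the rest the smaller one is meant.

How it is judged:
By the outcome, as a careful person would: the job done as asked, in the order asked, and still so for the second after the job is handed in, with the robot touching nothing.
It also fails if it takes over 72 s, if anything falls off the work surface, if the arm or the gripper's body presses on something with over 40 N, if the wrist force passes 120 N, or if a joint passes its speed limit or range.

## Working session

There is one attempt and no reset: what is moved stays moved. The work goes in short steps, Python scripts to look and compute and a tool call to move; the robot and the scene stay as the last step left them, time stands still between calls to the robot, and variables do not carry over. Pictures are saved under pics/ and viewed, at most 10 in all, crops included, and the job is handed in when it is done.

Besides the shell and the picture viewer there is one more tool, called in YAML: its name, and indented under it one key for each argument. servo_tool: Moves the arm, as the interface text tells. Its arguments: {"type":"object","properties":{"deltas":{"type":"array","items":{"type":"array"}},"grip":{"type":"number"}},"required":["deltas"]}

```bash
mkdir -p pics; cat > h.py <<'E'
import numpy as np,cv2
from workcell import ctrl,get_image,close_job,finder
def world(p,u,v,z=None):
    K,T=p["K"],p["pose"]; u=np.atleast_1d(u).astype(float);v=np.atleast_1d(v).astype(float)
    r=np.stack([(u-K[0,2])/K[0,0],(v-K[1,2])/K[1,1],np.ones_like(u)])
    if z is None:
        d=p["depth"][v.astype(int),u.astype(int)]; return (T[:3,:3]@(r*d)+T[:3,3:]).T
    R=T[:3,:3]@r; s=(z-T[2,3])/R[2]; return (R*s+T[:3,3:]).T
E
python3 - <<'E'
from h import *
o=ctrl.get_obs();print(o,ctrl.grip_point_offset)
for n in("top","side"):
    p=get_image(n);cv2.imwrite(f"pics/{n}0.png",p["frame"]);print(n,p["pose"].round(2).tolist())
    for q in("bar","bay","post","encoder","tin","heatsink"):
        for r in finder.silhouettes(q,p)[:4]:
            v,u=np.nonzero(r["mask"]);w=world(p,u,v);w=w[p["depth"][v,u]>0]
            print(q,round(r["score"],2),(np.array(r["rect"])*[560,420,560,420]).round().tolist(),np.median(w,0).round(),np.ptp(w,0).round() if len(w) else 0)
E
```

```text
{'t': 0.0, 'qpos': array([ 1.16999534e+00,  4.23840663e-01,  1.63070956e+00, -2.80112748e-05,
        1.08861695e+00, -1.90286373e-02]), 'qvel': array([ 0.00195709,  0.00158791, -0.00143194,  0.00023467, -0.00120416,
       -0.00015948]), 'joint_torque': array([-2.52404381e-03, -5.44628334e+01, -2.73659688e+01,  6.41357596e-02,
        2.28298717e-02, -1.34340053e-04]), 'ee_pos': array([232.62842671, 579.47248614, 221.89413823]), 'orientation': array([-5.95973506e-01, -3.08423494e+00,  2.42684490e-03]), 'ft_force': array([-0.14934157,  0.40739375,  0.37279154]), 'moment': array([ 0.05610401, -0.01706667, -0.05203105]), 'grasp_force': 0.0, 'width': 88.19432892667193} 18.700000000000003
top [[-0.01, -0.99, 0.11, 440.58], [-1.0, 0.01, 0.02, 11.64], [-0.02, -0.11, -0.99, 1269.26], [0.0, 0.0, 0.0, 1.0]]
bar 0.81 [148.0, 174.0, 55.0, 78.0] [693. 351.  18.] [187. 135.  36.]
bar 0.73 [289.0, 240.0, 88.0, 19.0] [525.   6.  18.] [ 57. 222.  35.]
bar 0.57 [413.0, 289.0, 52.0, 113.0] [ 398. -297.   23.] [278. 122.  38.]
bay 0.56 [286.0, 189.0, 117.0, 72.0] [703.  21.  27.] [174. 288.  47.]
post 
[... 319 characters left out ...]
, -0.9, 959.0], [0.01, -0.9, -0.44, 503.35], [0.0, 0.0, 0.0, 1.0]]
bar 0.97 [324.0, 172.0, 82.0, 16.0] [ 414. -291.   21.] [273. 137.  31.]
bar 0.9 [285.0, 218.0, 23.0, 47.0] [524.  20.  19.] [ 55. 254.  25.]
bar 0.87 [195.0, 307.0, 111.0, 58.0] [707. 363.  18.] [186. 147.  25.]
bay 0.72 [239.0, 219.0, 69.0, 62.0] [666. 125.  24.] [178. 370.  50.]
post 0.49 [265.0, 195.0, 1.0, 20.0] [583. -81.  39.] [11. 13. 58.]
post 0.38 [253.0, 185.0, 14.0, 10.0] [ 620. -186.   25.] [47. 51. 16.]
encoder 0.53 [246.0, 253.0, 18.0, 21.0] [619. 200.  26.] [44. 71. 48.]
tin 0.73 [252.0, 185.0, 16.0, 10.0] [ 618. -187.   25.] [47. 90. 25.]
heatsink 0.62 [289.0, 263.0, 26.0, 27.0] [523. 234.  23.] [52. 73. 28.]
```

```bash
python3 - <<'E'
from h import *
p=get_image("top")
cv2.imwrite("pics/crop.png",cv2.resize(p["frame"][130:360,110:450],None,fx=2.3,fy=2.3,interpolation=cv2.INTER_CUBIC))
for r in finder.silhouettes("bar",p)[:3]:
    m=r["mask"]; v,u=np.nonzero(m); print(p["frame"][m].mean(0).round())
    v,u=np.nonzero(m);w=world(p,u,v,20)
    c,s,a=cv2.minAreaRect(w[:,:2].astype(np.float32));print(c,s,a)
    print(cv2.boxPoints((c,s,a)).round(1).tolist())
r=finder.silhouettes("bay",p)[0];v,u=np.nonzero(r["mask"]);w=world(p,u,v,28)
print("bay",cv2.minAreaRect(w[:,:2].astype(np.float32)))
w=world(p,u,v); w=w[(abs(w[:,2]-28)<6)]
print(cv2.boxPoints(cv2.minAreaRect(w[:,:2].astype(np.float32))))
# side-rail / back-rail inner faces
for y in (-100,-50,0,50,100):
    s=w[(abs(w[:,1]-y)<12)]; s=s[s[:,0]>640]; print(y,s[:,0].min(),s[:,0].max(),len(s)) if len(s) else 0
for x in (600,640,680):
    s=w[(abs(w[:,0]-x)<10)];l=s[s[:,1]>50];q=s[s[:,1]<-50];print(x,l[:,1].min(),l[:,1].max(),q[:,1].min(),q[:,1].max())
E
```

```text
[140. 137. 134.]
(402.4552307128906, -296.6348571777344) (281.35113525390625, 30.153980255126953) 19.055139541625977
[[264.6000061035156, -328.29998779296875], [274.3999938964844, -356.79998779296875], [540.2999877929688, -265.0], [530.5, -236.5]]
[ 71. 184. 204.]
(694.431396484375, 351.66064453125) (220.13645935058594, 21.738126754760742) 34.28742980957031
[[597.4000244140625, 298.6000061035156], [609.5999755859375, 280.70001220703125], [791.5, 404.70001220703125], [779.2000122070312, 422.6000061035156]]
[137. 137. 135.]
(524.91552734375, 2.8569869995117188) (25.213123321533203, 219.79307556152344) 10.180623054504395
[[493.1000061035156, 108.80000305175781], [531.9000244140625, -107.5], [556.7000122070312, -103.0999984741211], [517.9000244140625, 113.30000305175781]]
bay ((647.6620483398438, 5.485382080078125), (151.71778869628906, 277.903564453125), 5.154941082000732)
[[ 562.25806   137.42442 ]
 [ 587.9407   -139.93614 ]
 [ 736.1963   -126.208206]
 [ 710.5137    151.15236 ]]
-100 718.6675771901764 734.6123721639137 57
-50 713.459464386239 729.6837838926699 56
0 707.904004518345 724.9383955927591 61
50 705.4465112883183 719.1547841012225 56
100 700.4779359963323 714.4607189617057 57
600 126.22800600892101 141.04464921223706 -137.77151151945347 -123.48898092861558
640 129.31951958596576 144.13462116737938 -134.32103225245365 -121.36542798156432
680 133.53459621378983 146.76317685844515 -130.17354057927477 -117.57242407939822
```

View pics/crop.png

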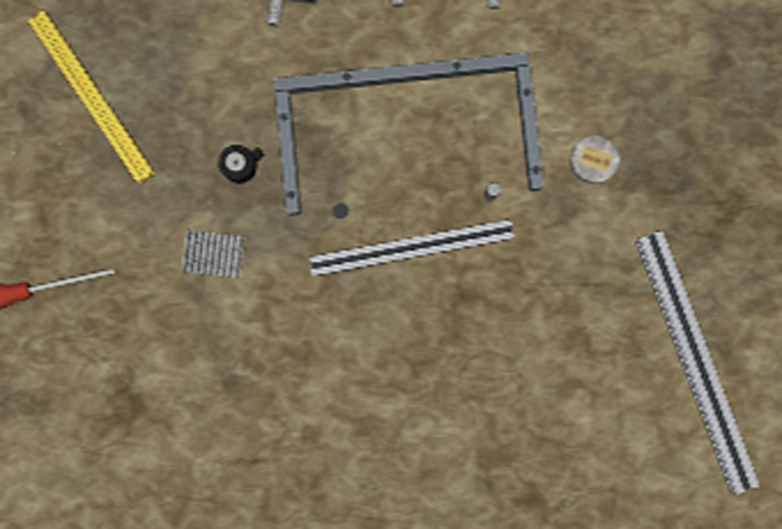

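The top view shows three bar-like things:
- Yellow bar at (148,174): excluded by colour.
- Long grey bar at (413,289): about 281 mm, so the larger one.
- Short grey bar at (289,240): about 220 x 20 mm, in front of the bay. It is the smaller non-yellow bar, so it is the one meant. The crop confirms this at crop pixel ~(410,250).

The post is on the right, at crop pixel (492,190), and the dark disc at (340,210) is flush. So the left end goes in first, and the right end then swings past the post.

```bash
cat >> h.py <<'E'
from scipy.spatial.transform import Rotation as Ro
O=np.array([709.4,11.2]);A=np.radians(5.3);RB=np.array([[np.cos(A),-np.sin(A)],[np.sin(A),np.cos(A)]])
def b2w(q): return RB@np.asarray(q[:2],float)+O
def w2b(w): return (np.asarray(w)[...,:2]-O)@RB
def bay_tool(o=None):
    o=o or ctrl.get_obs(); R=Ro.from_rotvec(o["orientation"]).as_matrix()
    t=(180+5.3-np.degrees(np.arctan2(R[1,0],R[0,0]))+180)%360-180
    return np.r_[w2b(o["ee_pos"]),o["ee_pos"][2],t]
# tool axes at theta (deg, clockwise seen from above): at 0 tool x=-bay x, y=bay y
def plan(way,start=None,step=40,ang=7):
    "way: rows (bx,by,z,theta[,step]); prints calls of <=5 rows"
    cur=np.array(bay_tool() if start is None else start,float); rows=[]; c=cur
    for w in way:
        st=w[4] if len(w)>4 else step; w=np.array(w[:4],float)
        n=int(max(1,np.ceil(np.linalg.norm(w[:3]-c[:3])/st),np.ceil(abs(w[3]-c[3])/ang)))
        rows+=[c+(w-c)*k/n for k in range(1,n+1)]; c=w
    for i in range(0,len(rows),5):
        t=np.radians(cur[3]); out=[]
        ex=np.array([-np.cos(t),np.sin(t)]); ey=np.array([np.sin(t),np.cos(t)])
        for r in rows[i:i+5]:
            d=r-cur; s=[round(float(d[:2]@ex)),round(float(d[:2]@ey)),round(float(-d[2]))]; a=round(float(np.radians(d[3])),2)
            out.append([s,[0,0,a]])
        cur=np.r_[cur[:2]+ex*s[0]+ey*s[1],cur[2]-s[2],cur[3]+np.degrees(a)]
        print(str(out).replace(" ",""))
    print("end",cur.round(1))
def bar(tag=None):
    p=get_image("top"); best=None
    if tag: cv2.imwrite(f"pics/{tag}.png",cv2.resize(p["frame"][130:300,170:400],None,fx=3,fy=3))
    for r in finder.silhouettes("bar",p):
        v,u=np.nonzero(r["mask"]); b=w2b(world(p,u,v,18)[:,:2]).astype(np.float32); c,s,a=cv2.minAreaRect(b)
        if p["frame"][r["mask"]].mean(0)[0]<100 or abs(c[1])>180: continue
        P=cv2.boxPoints((c,s,a)); e=[(P[i]+P[(i+1)%4])/2 for i in range(4)]
        L=[e[0],e[2]] if np.linalg.norm(e[0]-e[2])>np.linalg.norm(e[1]-e[3]) else [e[1],e[3]]
        L.sort(key=lambda q:-q[1]); d=L[0]-L[1]
        print("bar",round(r["score"],2),"c",np.round(c,1),"left",L[0].round(1),"right",L[1].round(1),"th",round(float(np.degrees(np.arctan2(d[0],d[1]))),1),np.round(s,1))
    return p
E
python3 - <<'E'
from h import *
print(bay_tool());bar()
plan([(-232,98,222,0),(-232,98,7,0),(-201,95,7,0,10),(-180,96,7,10,10),(-159,93,7,20,10),(-138,87,7,30,10),(-119,78,7,40,10),(-102,65,7,50,10)])
E
```

```text
[-421.98409475  610.38633085  222.68267372   27.17505541]
bar 0.93 c [-185.     8.5] left [-194.9  118.9] right [-175.2 -102. ] th -5.1 [ 24.3 221.8]
[[[-29,-26,0],[0,0,-0.03]],[[-58,-53,0],[0,0,-0.07]],[[-86,-79,0],[0,0,-0.1]],[[-115,-105,0],[0,0,-0.14]],[[-144,-132,0],[0,0,-0.17]]]
[[[-24,-31,0],[0,0,-0.03]],[[-48,-61,0],[0,0,-0.07]],[[-72,-92,0],[0,0,-0.1]],[[-96,-123,0],[0,0,-0.13]],[[-120,-154,0],[0,0,-0.17]]]
[[[-18,-34,1],[0,0,-0.03]],[[-36,-69,1],[0,0,-0.07]],[[-55,-103,1],[0,0,-0.1]],[[-73,-138,1],[0,0,-0.13]],[[-73,-138,37],[0,0,-0.13]]]
[[[0,0,35],[0,0,-0.0]],[[0,0,71],[0,0,-0.0]],[[0,0,107],[0,0,-0.0]],[[0,0,143],[0,0,-0.0]],[[0,0,179],[0,0,-0.0]]]
[[[-8,0,0],[0,0,-0.0]],[[-15,-1,0],[0,0,-0.0]],[[-23,-2,0],[0,0,-0.0]],[[-31,-3,0],[0,0,-0.0]],[[-38,-2,0],[0,0,0.05]]]
[[[-7,0,0],[0,0,0.06]],[[-14,1,0],[0,0,0.12]],[[-21,1,0],[0,0,0.18]],[[-28,0,0],[0,0,0.24]],[[-35,-1,0],[0,0,0.29]]]
[[[-7,1,0],[0,0,0.06]],[[-15,1,0],[0,0,0.12]],[[-22,2,0],[0,0,0.18]],[[-29,1,0],[0,0,0.24]],[[-36,0,0],[0,0,0.3]]]
[[[-6,2,0],[0,0,0.05]],[[-14,2,0],[0,0,0.11]],[[-21,2,0],[0,0,0.17]],[[-28,2,0],[0,0,0.23]]]
end [-101.6   65.3    6.7   50.1]
```

servo_tool:
  deltas:
    - [[-29,-26,0],[0,0,-0.03]]
    - [[-58,-53,0],[0,0,-0.07]]
    - [[-86,-79,0],[0,0,-0.1]]
    - [[-115,-105,0],[0,0,-0.14]]
    - [[-144,-132,0],[0,0,-0.17]]
  grip: 1

```text
t: 1.37
ee_pos: [317.7, 402.4, 222.8]
orientation: [0.328, 3.124, 0.001]
ft_force: [1.0, 0.3, -0.1]
width: 58.3
grasp_force: 0.0
```

servo_tool:
  deltas:
    - [[-24,-31,0],[0,0,-0.03]]
    - [[-48,-61,0],[0,0,-0.07]]
    - [[-72,-92,0],[0,0,-0.1]]
    - [[-96,-123,0],[0,0,-0.13]]
    - [[-120,-154,0],[0,0,-0.17]]

```text
t: 1.78
ee_pos: [402.8, 226.4, 223.0]
orientation: [0.063, 3.14, 0.001]
ft_force: [0.4, 0.6, -0.4]
width: 24.9
grasp_force: 0.0
```

servo_tool:
  deltas:
    - [[-18,-34,0],[0,0,-0.03]]
    - [[-36,-69,0],[0,0,-0.07]]
    - [[-55,-103,0],[0,0,-0.1]]
    - [[-73,-138,0],[0,0,-0.13]]
    - [[-73,-138,0],[0,0,-0.13]]

```text
t: 2.2
ee_pos: [472.1, 82.2, 223.1]
orientation: [-0.133, 3.136, -0.002]
ft_force: [-0.3, 0.9, 0.6]
width: 0.3
grasp_force: 0.0
```

```bash
python3 -c "
from h import *
print(bay_tool(),ctrl.get_obs()['width'],ctrl.get_obs()['t'])
plan([(-232,98,100,0),(-232,98,7,0,24),(-232,98,7,0)])"
```

```text
[-229.76638361   92.63176711  223.14326812    0.43034783] 0.34058299933894504 2.2
[[[1,1,31],[0,0,-0.0]],[[1,3,62],[0,0,-0.0]],[[2,4,92],[0,0,-0.01]],[[2,5,123],[0,0,-0.01]],[[2,5,146],[0,0,-0.01]]]
[[[0,0,24],[0,0,0.0]],[[0,0,47],[0,0,0.0]],[[0,0,70],[0,0,0.0]],[[0,0,70],[0,0,0.0]]]
end [-2.317e+02  9.760e+01  7.100e+00 -1.000e-01]
```

servo_tool:
  deltas:
    - [[1,1,31],[0,0,0]]
    - [[1,3,62],[0,0,0]]
    - [[2,4,92],[0,0,0]]
    - [[2,4,123],[0,0,0]]
    - [[2,4,146],[0,0,0]]

```text
t: 2.62
ee_pos: [466.1, 91.1, 74.8]
orientation: [0.138, -3.137, 0.0]
ft_force: [-0.2, 0.8, -1.0]
width: 0.5
grasp_force: 0.0
```

servo_tool:
  deltas:
    - [[0,0,24],[0,0,0]]
    - [[0,0,47],[0,0,0]]
    - [[0,0,69],[0,0,0]]
    - [[0,0,69],[0,0,0]]

```text
t: 2.95
ee_pos: [464.7, 90.9, 4.7]
orientation: [0.138, -3.133, 0.001]
ft_force: [0.1, 0.2, 0.6]
width: 0.2
grasp_force: 0.0
```

```bash
python3 -c "
from h import *
print(bay_tool())
bar('d1')
plan([(-201,95,7,0,10),(-180,96,7,10,10),(-159,93,7,20,10),(-138,87,7,30,10)])"
```

```text
[-236.30836855  101.97805166    4.65205452    0.24295593]
bar 0.82 c [-181.5  -26.3] left [-187.6   47. ] right [-175.5  -99.5] th -4.7 [ 21. 147.]
[[[-8,-2,0],[0,0,-0.0]],[[-17,-3,0],[0,0,-0.0]],[[-25,-5,0],[0,0,-0.0]],[[-33,-7,0],[0,0,-0.0]],[[-40,-7,0],[0,0,0.05]]]
[[[-7,1,0],[0,0,0.06]],[[-14,2,0],[0,0,0.12]],[[-21,1,0],[0,0,0.18]],[[-28,1,0],[0,0,0.24]],[[-36,0,0],[0,0,0.29]]]
[[[-7,0,0],[0,0,0.06]],[[-14,1,0],[0,0,0.12]],[[-21,1,0],[0,0,0.18]]]
end [-138.4   86.8    7.5   30. ]
```

View pics/d1.png

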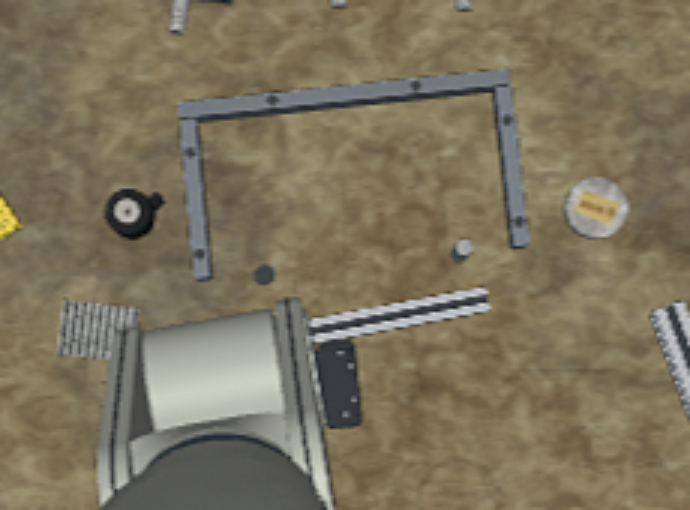

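The arm stands behind the bar's left end, at picture ~(310,325), and the bar hasn't moved. I'm pushing the left end forward along an arc.

servo_tool:
  deltas:
    - [[-8,-2,-2],[0,0,0]]
    - [[-17,-3,-2],[0,0,0]]
    - [[-25,-5,-2],[0,0,0]]
    - [[-33,-7,-2],[0,0,0]]
    - [[-40,-7,-2],[0,0,0.05]]

```text
t: 3.47
ee_pos: [509.4, 87.3, 10.6]
orientation: [-0.06, 3.139, 0.0]
ft_force: [-1.0, 0.3, 1.0]
width: 0.2
grasp_force: 0.4
```

servo_tool:
  deltas:
    - [[-7,1,0],[0,0,0.06]]
    - [[-14,2,0],[0,0,0.12]]
    - [[-21,1,0],[0,0,0.18]]
    - [[-28,1,0],[0,0,0.24]]
    - [[-36,0,0],[0,0,0.29]]

```text
t: 3.88
ee_pos: [544.7, 88.8, 10.3]
orientation: [0.399, 3.115, 0.0]
ft_force: [0.1, 0.2, 0.0]
width: 0.5
grasp_force: 0.3
```

servo_tool:
  deltas:
    - [[-7,0,0],[0,0,0.06]]
    - [[-14,1,0],[0,0,0.12]]
    - [[-21,1,0],[0,0,0.18]]
    - [[-21,1,0],[0,0,0.18]]

```text
t: 4.22
ee_pos: [566.7, 84.3, 10.5]
orientation: [0.677, 3.065, 0.002]
ft_force: [0.7, 0.8, -0.4]
width: 0.5
grasp_force: 0.0
```

```bash
python3 -c "
from h import *
print(bay_tool())
bar('d2')
p=get_image('side')
for r in finder.silhouettes('bar',p)[:4]:
    v,u=np.nonzero(r['mask']);w=world(p,u,v);w=w[(w[:,2]>14)&(w[:,2]<26)]
    c,s,a=cv2.minAreaRect(w2b(w).astype(np.float32));print(c,s,a)
plan([(-119,78,7,40,10),(-102,65,7,50,10)])"
```

```text
[-135.37654623   85.9999808    10.48919758   30.19529558]
bar 0.96 c [-179.2  -51.2] left [-153.4   -2.5] right [-205. -100.] th 27.9 [110.4  23.1]
(-359.8111877441406, -284.9779052734375) (226.32408142089844, 24.968570709228516) 13.131040573120117
(-150.65606689453125, 1.0729751586914062) (206.23550415039062, 19.702192306518555) 63.79850769042969
[[[-7,1,1],[0,0,0.06]],[[-14,1,2],[0,0,0.12]],[[-21,2,3],[0,0,0.18]],[[-28,1,3],[0,0,0.23]],[[-35,0,3],[0,0,0.29]]]
[[[-7,1,0],[0,0,0.06]]]
end [-102.2   64.6    6.8   50. ]
```

View pics/d2.png

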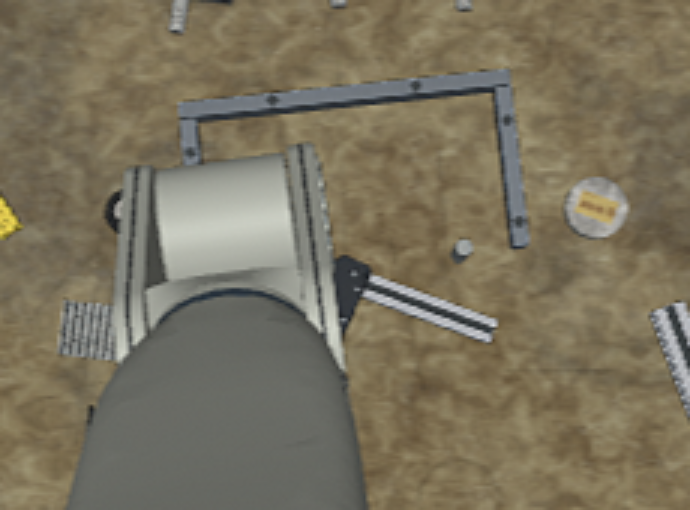

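The bar has turned to about 27°, with its right end at picture (493,330) and the left end entering the mouth. Continuing.

servo_tool:
  deltas:
    - [[-7,1,1],[0,0,0.06]]
    - [[-14,1,2],[0,0,0.12]]
    - [[-21,2,2],[0,0,0.18]]
    - [[-28,1,2],[0,0,0.23]]
    - [[-35,0,2],[0,0,0.29]]

```text
t: 4.83
ee_pos: [595.7, 70.0, 7.7]
orientation: [-1.111, -2.938, 0.0]
ft_force: [-0.5, -0.0, -0.3]
width: 1.0
grasp_force: 0.2
```

servo_tool:
  deltas:
    - [[-7,2,0],[0,0,0.06]]
    - [[-13,3,0],[0,0,0.1]]
    - [[-13,3,0],[0,0,0.1]]

```text
t: 5.08
ee_pos: [608.3, 63.3, 7.9]
orientation: [1.256, 2.879, 0.001]
ft_force: [-0.9, 0.5, 0.1]
width: 0.9
grasp_force: 0.0
```

```bash
python3 -c "
from h import *
print(bay_tool())
bar()
p=get_image('side')
for r in finder.silhouettes('bar',p)[:4]:
    v,u=np.nonzero(r['mask']);w=world(p,u,v);w=w[(w[:,2]>14)&(w[:,2]<26)]
    c,s,a=cv2.minAreaRect(w2b(w).astype(np.float32));print(c,s,a)"
```

```text
[-95.82266406  61.18317276   7.86133453  52.42830506]
bar 0.63 c [-179.4  -55.3] left [-139.4  -16.6] right [-219.5  -94.1] th 45.9 [111.5  23.9]
(-140.51611328125, -18.55193328857422) (219.6510467529297, 23.40382957458496) 46.35894775390625
(-343.8382263183594, -281.3651428222656) (267.1571960449219, 28.539413452148438) 14.321430206298828
(17.903343200683594, 339.9853210449219) (219.57516479492188, 21.92969512939453) 29.069202423095703
```

The bar is at 46° with its centre at bay (-140,-18). Next I back off, go to the right end and push the bar lengthwise towards the back-left corner.

```bash
python3 -c "
from h import *
plan([(-110,76,9,50,15),(-110,76,85,50),(-238,-112.6,85,46),(-238,-112.6,9,46,25),(-205,-80.7,8,46,7)])"
```

```text
[[[10,-1,-1],[0,0,-0.02]],[[19,-2,-1],[0,0,-0.04]],[[19,-2,-39],[0,0,-0.04]],[[19,-2,-77],[0,0,-0.04]],[[7,-38,-77],[0,0,-0.05]]]
[[[-10,-36,0],[0,0,-0.01]],[[-20,-73,0],[0,0,-0.02]],[[-30,-110,0],[0,0,-0.04]],[[-40,-146,0],[0,0,-0.05]],[[-50,-183,0],[0,0,-0.06]]]
[[[0,0,19],[0,0,0.0]],[[0,0,38],[0,0,0.0]],[[0,0,57],[0,0,0.0]],[[0,0,76],[0,0,0.0]],[[0,7,76],[0,0,0.0]]]
[[[0,6,0],[0,0,0.0]],[[0,13,0],[0,0,0.0]],[[0,19,0],[0,0,0.0]],[[0,26,0],[0,0,0.0]],[[0,32,0],[0,0,0.0]]]
[[[0,7,1],[0,0,0.0]]]
end [-204.9  -80.9    7.6   46. ]
```

servo_tool:
  deltas:
    - [[10,-1,-1],[0,0,-0.02]]
    - [[19,-2,-1],[0,0,-0.04]]
    - [[19,-2,-39],[0,0,-0.04]]
    - [[19,-2,-77],[0,0,-0.04]]
    - [[7,-38,-77],[0,0,-0.05]]

```text
t: 5.7
ee_pos: [581.3, 47.2, 91.0]
orientation: [1.169, 2.903, 0.01]
ft_force: [1.8, -0.1, 0.6]
width: 1.0
grasp_force: 0.0
```

servo_tool:
  deltas:
    - [[-10,-36,0],[0,0,-0.01]]
    - [[-20,-73,0],[0,0,-0.02]]
    - [[-30,-110,0],[0,0,-0.04]]
    - [[-40,-146,0],[0,0,-0.05]]
    - [[-50,-183,0],[0,0,-0.06]]

```text
t: 6.12
ee_pos: [481.4, -123.3, 84.8]
orientation: [-1.089, -2.946, -0.0]
ft_force: [0.6, -0.7, 0.2]
width: 0.1
grasp_force: 0.0
```

servo_tool:
  deltas:
    - [[0,0,0],[0,0,0]]
    - [[0,0,0],[0,0,0]]

```text
t: 6.28
ee_pos: [481.7, -123.8, 84.8]
orientation: [-1.097, -2.943, -0.0]
ft_force: [0.7, -0.1, 0.9]
width: 0.3
grasp_force: 0.0
```

```bash
python3 -c "
from h import *
print(bay_tool())
bar('d3')
p=get_image('side')
for r in finder.silhouettes('bar',p)[:4]:
    v,u=np.nonzero(r['mask']);w=world(p,u,v);w=w[(w[:,2]>14)&(w[:,2]<26)]
    c,s,a=cv2.minAreaRect(w2b(w).astype(np.float32));print(c,s,a)
plan([(-238,-112.6,9,46,25),(-205,-80.7,8,46,7)])"
```

```text
[-239.22283547 -113.36444021   84.76548497   46.19386026]
bar 0.82 c [-133.3   -8.5] left [-64.9  60.4] right [-201.7  -77.4] th 44.8 [194.2  21.4]
(18.15234375, 339.6241455078125) (220.4446563720703, 24.618120193481445) 28.982254028320312
(-138.826904296875, -18.01805877685547) (217.7863311767578, 22.910301208496094) 45.477622985839844
(-332.23272705078125, -278.2778625488281) (281.5389709472656, 26.19516372680664) 13.332542419433594
(-69.15151977539062, 171.20559692382812) (36.635379791259766, 69.7978515625) 13.860651969909668
[[[0,0,19],[0,0,0.0]],[[0,-1,38],[0,0,0.0]],[[0,-1,57],[0,0,0.0]],[[0,-1,76],[0,0,0.0]],[[0,5,76],[0,0,0.0]]]
[[[0,7,0],[0,0,0.0]],[[0,13,0],[0,0,0.0]],[[0,20,0],[0,0,0.0]],[[0,26,0],[0,0,0.0]],[[0,33,1],[0,0,0.0]]]
[[[0,7,0],[0,0,0.0]]]
end [-204.6  -80.4    7.7   46. ]
```

View pics/d3.png

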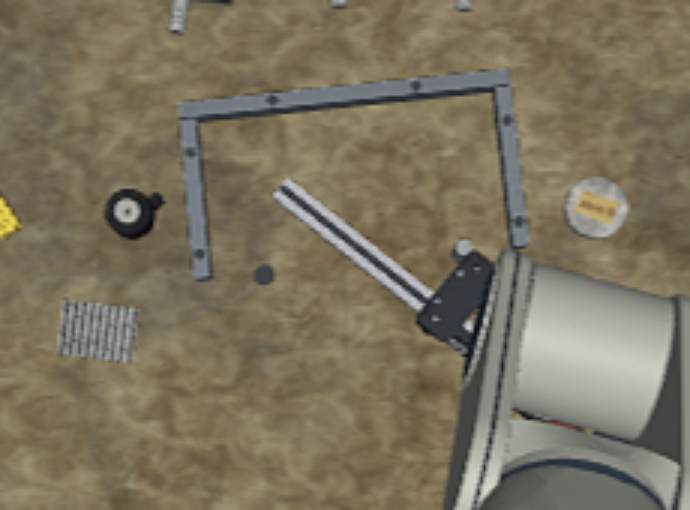

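The bar lies from (285,190) to about (440,310), left end inside the bay and right end under the gripper. I'm descending behind the right end and pushing along its axis.

servo_tool:
  deltas:
    - [[0,0,19],[0,0,0]]
    - [[0,-1,38],[0,0,0]]
    - [[0,-1,57],[0,0,0]]
    - [[0,-1,76],[0,0,0]]
    - [[0,5,76],[0,0,0]]

```text
t: 6.9
ee_pos: [484.5, -117.8, 5.9]
orientation: [-1.09, -2.941, 0.001]
ft_force: [0.2, -0.5, -0.4]
width: 0.5
grasp_force: 0.0
```

servo_tool:
  deltas:
    - [[0,7,0],[0,0,0]]
    - [[0,13,0],[0,0,0]]
    - [[0,20,0],[0,0,0]]
    - [[0,26,0],[0,0,0]]
    - [[0,33,0],[0,0,0]]

```text
t: 7.32
ee_pos: [509.0, -93.8, 9.6]
orientation: [1.093, 2.944, 0.0]
ft_force: [-1.7, -1.1, 1.0]
width: 0.4
grasp_force: 0.9
```

servo_tool:
  deltas:
    - [[0,7,0],[0,0,0]]
    - [[0,7,0],[0,0,0]]

```text
t: 7.48
ee_pos: [514.1, -88.3, 9.3]
orientation: [1.093, 2.943, 0.001]
ft_force: [0.0, 0.3, 0.4]
width: 0.7
grasp_force: 0.0
```

```bash
python3 -c "
from h import *
print(bay_tool())
bar()
p=get_image('side')
for r in finder.silhouettes('bar',p)[:4]:
    v,u=np.nonzero(r['mask']);w=world(p,u,v);w=w[(w[:,2]>14)&(w[:,2]<26)]
    c,s,a=cv2.minAreaRect(w2b(w).astype(np.float32));print(c,s,a)"
```

```text
[-203.63165992  -81.01405311    9.25804392   46.03701076]
bar 0.85 c [-87.8  33.3] left [-40.4  81.2] right [-135.1  -14.6] th 44.7 [134.7  22.6]
(-117.12206268310547, 1.1763229370117188) (221.51107788085938, 21.82415771484375) 44.30154800415039
(-362.412109375, -285.593017578125) (226.81765747070312, 26.632862091064453) 13.367234230041504
(18.020240783691406, 339.86810302734375) (220.1981201171875, 22.783824920654297) 29.223346710205078
```

servo_tool:
  deltas:
    - [[0,7,0],[0,0,0]]
    - [[0,13,0],[0,0,0]]
    - [[0,20,0],[0,0,0]]
    - [[0,26,0],[0,0,0]]
    - [[0,32,0],[0,0,0]]

```text
t: 8.1
ee_pos: [534.0, -64.2, 8.6]
orientation: [1.094, 2.945, 0.0]
ft_force: [-0.5, -0.2, -0.2]
width: 0.3
grasp_force: 0.3
```

servo_tool:
  deltas:
    - [[0,6,0],[0,0,0]]
    - [[0,11,0],[0,0,0]]
    - [[0,11,0],[0,0,0]]

```text
t: 8.35
ee_pos: [541.6, -55.7, 8.7]
orientation: [1.093, 2.944, 0.0]
ft_force: [-0.0, -0.1, -0.1]
width: 0.2
grasp_force: 0.0
```

```bash
python3 -c "
from h import *
print(bay_tool())
bar()
p=get_image('side')
for r in finder.silhouettes('bar',p)[:4]:
    v,u=np.nonzero(r['mask']);w=world(p,u,v);w=w[(w[:,2]>14)&(w[:,2]<26)]
    c,s,a=cv2.minAreaRect(w2b(w).astype(np.float32));print(c,s,a)"
```

```text
[-173.24936153  -51.15222396    8.73003817   46.03445514]
bar 0.81 c [-54.1  62.9] left [ -7.9 107.8] right [-100.2   17.9] th 45.8 [128.9  20.9]
(-86.47929382324219, 27.34288787841797) (221.53189086914062, 23.598499298095703) 43.91645812988281
(18.432693481445312, 338.94818115234375) (220.09927368164062, 24.34463119506836) 28.72191047668457
(-357.63690185546875, -283.1534729003906) (228.96437072753906, 25.002178192138672) 14.855055809020996
```

The left end is nearly in the corner. One small extra axial push gives more clearance at the post.

servo_tool:
  deltas:
    - [[0,3,0],[0,0,0]]
    - [[0,6,0],[0,0,0]]
    - [[0,8,0],[0,0,0]]
    - [[0,8,0],[0,0,0]]

```text
t: 8.88
ee_pos: [545.7, -50.5, 8.6]
orientation: [-1.095, -2.944, 0.0]
ft_force: [-1.3, -1.2, 0.3]
width: 0.3
grasp_force: 1.3
```

servo_tool:
  deltas:
    - [[0,-8,0],[0,0,0]]
    - [[0,-18,-2],[0,0,0]]
    - [[0,-22,-38],[0,0,0]]
    - [[0,-25,-78],[0,0,0]]
    - [[0,-60,-78],[0,0,0]]

```text
t: 9.3
ee_pos: [513.2, -95.9, 92.6]
orientation: [1.087, 2.934, 0.004]
ft_force: [2.2, -0.3, -0.2]
width: 0.2
grasp_force: 0.0
```

servo_tool:
  deltas:
    - [[0,0,0],[0,0,0]]

```text
t: 9.38
ee_pos: [504.8, -98.5, 88.6]
orientation: [1.096, 2.942, -0.0]
ft_force: [-1.0, -0.5, -0.6]
width: 0.4
grasp_force: 0.0
```

```bash
python3 -c "
from h import *
print(bay_tool())
bar('d4')
p=get_image('side')
for r in finder.silhouettes('bar',p)[:4]:
    v,u=np.nonzero(r['mask']);w=world(p,u,v);w=w[(w[:,2]>14)&(w[:,2]<26)]
    c,s,a=cv2.minAreaRect(w2b(w).astype(np.float32));print(c,s,a)
plan([(-160,30,85,45),(-134,41,85,45),(-134,41,9,45,25)])"
```

```text
[-213.85548792  -90.32157675   88.5621636    46.14844132]
bar 0.83 c [-75.5  47.8] left [ -8.5 118.1] right [-142.6  -22.6] th 43.6 [194.4  22.2]
(-333.0452575683594, -279.3413391113281) (282.5286865234375, 28.248018264770508) 13.418403625488281
(19.38884735107422, 340.0597839355469) (217.54103088378906, 23.04806137084961) 29.290624618530273
(-87.6628189086914, 30.95003890991211) (211.20806884765625, 22.915138244628906) 45.57231521606445
[[[12,30,0],[0,0,-0.0]],[[25,60,1],[0,0,-0.01]],[[37,89,1],[0,0,-0.01]],[[49,119,1],[0,0,-0.02]],[[39,146,1],[0,0,-0.02]]]
[[[0,0,19],[0,0,0.0]],[[0,0,38],[0,0,0.0]],[[0,0,57],[0,0,0.0]],[[0,0,76],[0,0,0.0]]]
end [-133.6   41.3    9.4   45. ]
```

View pics/d4.png

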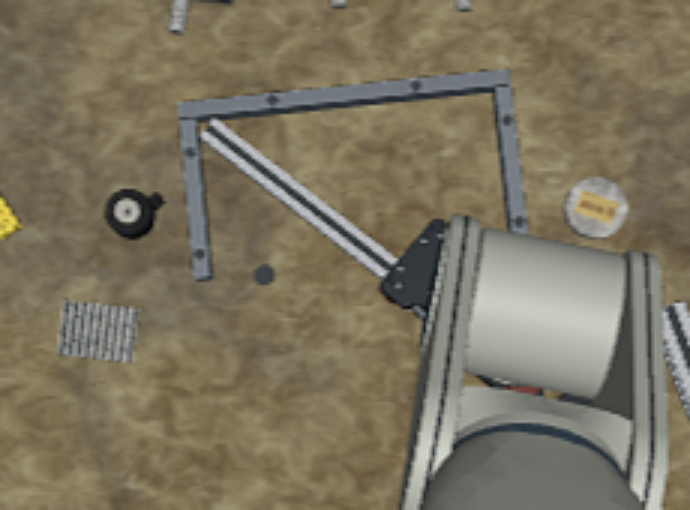

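The left end sits in the back-left corner at picture (210,128). I go behind the bar right of its middle and swing the right end in.

servo_tool:
  deltas:
    - [[12,30,0],[0,0,0]]
    - [[25,60,1],[0,0,-0.01]]
    - [[37,89,1],[0,0,-0.01]]
    - [[49,119,1],[0,0,-0.02]]
    - [[39,146,1],[0,0,-0.02]]

```text
t: 10.0
ee_pos: [570.2, 43.7, 84.3]
orientation: [-1.059, -2.953, 0.002]
ft_force: [0.2, -0.6, 0.1]
width: 0.2
grasp_force: 0.0
```

servo_tool:
  deltas:
    - [[0,0,0],[0,0,0]]
    - [[0,0,25],[0,0,0]]
    - [[0,0,50],[0,0,0]]
    - [[0,0,76],[0,0,0]]
    - [[0,0,76],[0,0,0]]

```text
t: 10.42
ee_pos: [568.7, 40.1, 4.9]
orientation: [-1.062, -2.948, 0.005]
ft_force: [-0.7, -0.3, -0.2]
width: 0.3
grasp_force: 0.0
```

```bash
python3 -c "
from h import *
print(bay_tool(),ctrl.get_obs()['ft_force'])
plan([(-121,30,8,44,8),(-106,16,8,36,7),(-96.5,6,8,30,7),(-65.5,-13,8,15,7)])"
```

```text
[-137.40971522   41.77850952    4.85189875   44.91074778] [-0.6644436  -0.34760812 -0.16608984]
[[[-7,1,-1],[0,0,-0.01]],[[-13,2,-2],[0,0,-0.01]],[[-20,3,-3],[0,0,-0.02]],[[-27,3,-3],[0,0,-0.06]],[[-34,4,-3],[0,0,-0.11]]]
[[[-6,-1,0],[0,0,-0.05]],[[-13,-2,0],[0,0,-0.1]],[[-20,-3,0],[0,0,-0.15]],[[-26,-2,0],[0,0,-0.19]],[[-32,-1,0],[0,0,-0.24]]]
[[[-6,-1,0],[0,0,-0.04]],[[-12,-2,0],[0,0,-0.08]],[[-18,-2,0],[0,0,-0.13]],[[-24,-3,0],[0,0,-0.17]]]
end [-65.6 -13.    7.9  15.1]
```

servo_tool:
  deltas:
    - [[-7,1,-1],[0,0,-0.01]]
    - [[-13,2,-2],[0,0,-0.01]]
    - [[-20,3,-2],[0,0,-0.02]]
    - [[-27,3,-2],[0,0,-0.06]]
    - [[-34,4,-2],[0,0,-0.11]]

```text
t: 10.83
ee_pos: [602.9, 20.8, 13.4]
orientation: [0.897, 3.008, 0.001]
ft_force: [-1.5, -0.1, 0.4]
width: 0.5
grasp_force: 0.4
```

servo_tool:
  deltas:
    - [[0,0,0],[0,0,0]]

```text
t: 10.92
ee_pos: [604.1, 20.5, 13.6]
orientation: [0.898, 3.006, 0.002]
ft_force: [0.1, -0.1, -1.3]
width: 0.7
grasp_force: 0.0
```

```bash
cat >>h.py <<'E'
def look(tag=None):
    print("tool",bay_tool().round(1)); bar(tag)
    p=get_image('side')
    for r in finder.silhouettes('bar',p)[:5]:
        v,u=np.nonzero(r['mask']);w=world(p,u,v);w=w[(w[:,2]>14)&(w[:,2]<26)]
        if len(w)<9: continue
        c,s,a=cv2.minAreaRect(w2b(w).astype(np.float32))
        if abs(c[1])<140: print("side",np.round(c,1),np.round(s,1),round(a,1))
E
python3 -c "
from h import *
look('d5')"
```

```text
tool [-103.9   19.    13.6   38.6]
bar 0.49 c [-15.1 111.5] left [-26.5 112.6] right [ -3.6 110.4] th -84.5 [17.6 23. ]
bar 0.16 c [-60.1  -0.1] left [-60.2 140. ] right [ -60.  -140.2] th -0.1 [152.  280.2]
side [-75.2  20.9] [206.7  24. ] 54.9
```

View pics/d5.png

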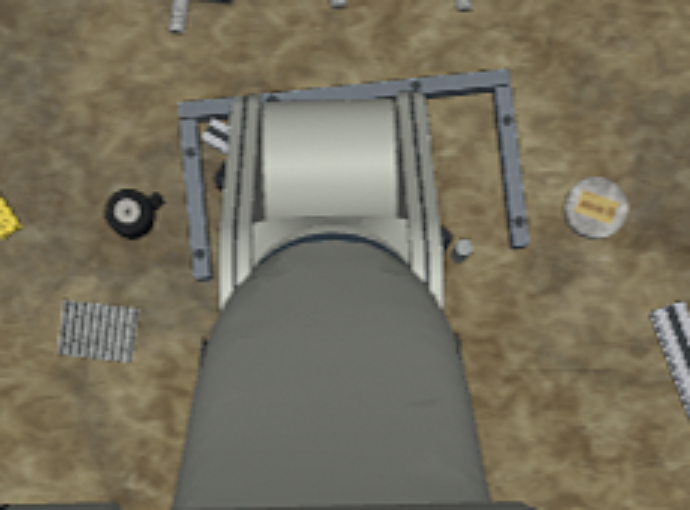

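```bash
python3 -c "
from h import *
p=get_image('side')
f=p['frame'][150:290,190:340]
cv2.imwrite('pics/s1.png',cv2.resize(f,None,fx=5,fy=4,interpolation=cv2.INTER_CUBIC))
for r in finder.silhouettes('bar',p)[:5]:
    v,u=np.nonzero(r['mask']);w=world(p,u,v);k=(w[:,2]>14)&(w[:,2]<26);w=w2b(w[k])
    c,s,a=cv2.minAreaRect(w.astype(np.float32))
    if abs(c[1])<140: print(cv2.boxPoints((c,s,a)).round())"
```

```text
[[-146.  -56.]
 [-127.  -70.]
 [   0.  103.]
 [ -19.  117.]]
```

View pics/s1.png

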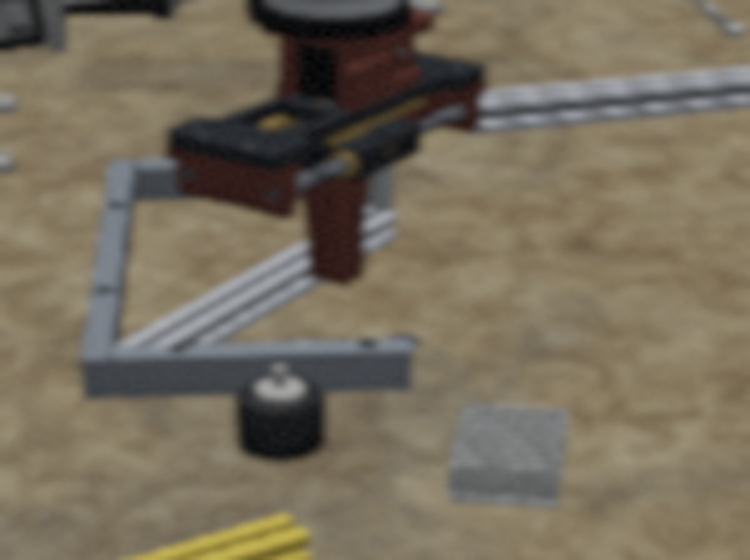

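Clearance at the post is about 7 mm and the bar is at 35°. The post is behind the gripper and the bar's right end is at (395,235). Continuing the swing.

```bash
python3 -c "
from h import *
plan([(-96.5,8,9,30,7),(-65.5,-11,9,15,7),(-36,-21,9,2,7)])"
```

```text
[[[-5,-1,1],[0,0,-0.05]],[[-10,-2,2],[0,0,-0.1]],[[-16,-3,3],[0,0,-0.15]],[[-22,-3,3],[0,0,-0.19]],[[-28,-2,3],[0,0,-0.24]]]
[[[-6,0,0],[0,0,-0.04]],[[-12,-1,0],[0,0,-0.09]],[[-18,-2,0],[0,0,-0.13]],[[-24,-3,0],[0,0,-0.17]],[[-30,-2,0],[0,0,-0.22]]]
[[[-6,-1,0],[0,0,-0.04]],[[-12,-1,0],[0,0,-0.09]],[[-19,-2,0],[0,0,-0.13]],[[-25,-3,0],[0,0,-0.18]]]
end [-35.9 -21.4   9.    2. ]
```

servo_tool:
  deltas:
    - [[-5,-1,1],[0,0,-0.05]]
    - [[-10,-2,2],[0,0,-0.1]]
    - [[-16,-3,3],[0,0,-0.15]]
    - [[-22,-3,3],[0,0,-0.19]]
    - [[-28,-2,3],[0,0,-0.24]]

```text
t: 11.63
ee_pos: [623.1, 4.5, 8.6]
orientation: [-0.531, -3.095, 0.0]
ft_force: [-0.7, 1.3, -0.4]
width: 0.5
grasp_force: 0.2
```

```bash
python3 -c "
from h import *
look()"
```

```text
tool [-86.6   1.3   8.6  24.8]
bar 0.59 c [-17.6 102.1] left [-10.6 117.4] right [-24.6  86.9] th 24.7 [33.6 22.5]
side [-42.2  40.4] [144.9  21.7] 66.1
```

servo_tool:
  deltas:
    - [[-6,0,0],[0,0,-0.04]]
    - [[-12,-1,0],[0,0,-0.09]]
    - [[-18,-2,0],[0,0,-0.13]]
    - [[-24,-3,0],[0,0,-0.17]]
    - [[-30,-2,0],[0,0,-0.22]]

```text
t: 12.25
ee_pos: [650.5, -7.5, 8.5]
orientation: [-0.19, -3.135, 0.0]
ft_force: [0.3, 0.2, 0.1]
width: 0.6
grasp_force: 0.4
```

servo_tool:
  deltas:
    - [[-6,-1,0],[0,0,-0.04]]
    - [[-12,-1,0],[0,0,-0.09]]
    - [[-19,-2,0],[0,0,-0.13]]
    - [[-24,-2,0],[0,0,-0.18]]
    - [[-24,-2,0],[0,0,-0.18]]

```text
t: 12.67
ee_pos: [675.2, -12.2, 8.7]
orientation: [-0.092, 3.14, -0.0]
ft_force: [0.1, 0.5, 0.3]
width: 0.8
grasp_force: 0.0
```

```bash
python3 -c "
from h import *
look()"
```

```text
tool [-36.2 -20.1   8.7   1.9]
bar 0.51 c [-11.7  94.8] left [ -9.6 114.9] right [-13.8  74.7] th 6.0 [40.4 23. ]
side [-12.8   2.3] [206.   19.9] 88.3
```

servo_tool:
  deltas:
    - [[-3,0,0],[0,0,-0.02]]
    - [[-6,0,0],[0,0,-0.03]]
    - [[-9,0,0],[0,0,-0.03]]
    - [[-11,0,0],[0,0,-0.03]]
    - [[-11,0,0],[0,0,-0.03]]

```text
t: 13.28
ee_pos: [679.6, -12.0, 8.4]
orientation: [0.139, -3.125, -0.001]
ft_force: [-20.7, -2.0, 16.8]
width: 0.7
grasp_force: 10.2
```

```bash
python3 -c "
from h import *
look()"
```

```text
tool [-31.8 -20.3   8.4   0.2]
bar 0.54 c [-11.6  96. ] left [ -9.8 114.8] right [-13.3  77.3] th 5.4 [37.7 22.9]
side [-9.5  0.9] [210.8  20.3] 89.9
```

Contact with the back rail (20 N). Backing off, lifting clear and checking.

servo_tool:
  deltas:
    - [[12,0,0],[0,0,0]]
    - [[28,0,0],[0,0,0]]
    - [[38,0,-1],[0,0,0]]
    - [[38,0,-40],[0,0,0]]
    - [[38,0,-80],[0,0,0]]

```text
t: 13.9
ee_pos: [645.0, -15.0, 86.9]
orientation: [0.138, -3.132, -0.001]
ft_force: [0.4, 0.1, 0.9]
width: 0.4
grasp_force: 0.0
```

servo_tool:
  deltas:
    - [[40,0,-10],[0,0,0]]
    - [[80,0,-20],[0,0,0]]
    - [[120,0,-30],[0,0,0]]
    - [[160,0,-40],[0,0,0]]
    - [[160,0,-40],[0,0,0]]

```text
t: 14.32
ee_pos: [480.7, -29.1, 129.1]
orientation: [0.138, -3.132, -0.001]
ft_force: [-0.1, 0.7, 0.4]
width: 0.3
grasp_force: 0.0
```

```bash
python3 -c "
from h import *
look()
p=get_image('top');cv2.imwrite('pics/e1.png',cv2.resize(p['frame'][145:265,180:400],None,fx=3.6,fy=3.6,interpolation=cv2.INTER_CUBIC))
for q in('encoder','tin','heatsink','post'):
    r=finder.silhouettes(q,p)
    if r: v,u=np.nonzero(r[0]['mask']);print(q,np.median(world(p,u,v),0).round())"
```

```text
tool [-231.5  -19.   129.1    0.3]
bar 0.82 c [-11.5   6.8] left [-11.5 116.7] right [ -11.5 -103. ] th -0.0 [ 23.8 219.7]
side [-9.5  1.3] [208.3  20.1] 89.9
encoder [614. 188.  31.]
tin [ 617. -195.   23.]
heatsink [521. 217.  13.]
post [580. -81.  58.]
```

View pics/e1.png

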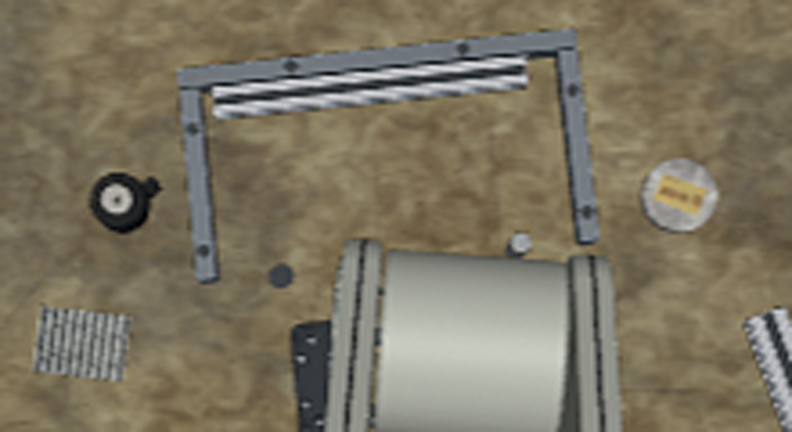

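The bar lies flush along the back rail, from (213,100) to (526,72), at 0.0°. The bystanders haven't moved and the gripper is clear, so I'm handing in.

```bash
python3 -c "
from workcell import close_job
print(close_job())"
```

```text
the job is handed in; nothing more can be done
None
```

I pushed the 220 mm aluminium bar left end first past the post and swung the right end in; it lies flat against the bay's back rail, the bystanders haven't moved, and the job is handed in (no verdict came back).

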